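Fetch the hemmed-in seed can for weighing

TASK

The white seed can is hemmed in on its rack: stand the two black cans before and behind it (red and blue lid discs) together in the blue side tray, then stand the white can in the middle of the balance's pan while they wait there. After that put the red and the blue can each back upright on the very place of the rack where it stood at the start, leave the white can on the pan, and do not disturb the cans of the other rack.

Things in the scene. Friction and masses are not known exactly. Their poses are not given: they have to be found in the camera images.
- red_can: Loose black can with a red disc on its lid. Film canister with shut grey snap lid, 34 mm across the lid (top 7 mm), body 31 mm across, 51 mm high, about 40 g; origin at the centre of its underside, z up along the can. Starts at one end place of rack_a, either end.
- blue_can: Loose black can with a blue disc on its lid. Film canister with shut grey snap lid, 34 mm across the lid (top 7 mm), body 31 mm across, 51 mm high, about 40 g; origin at the centre of its underside, z up along the can. Starts at one end place of rack_a, either end.
- white_can: Loose white can with a white disc on its lid. Film canister with shut grey snap lid, 34 mm across the lid (top 7 mm), body 31 mm across, 51 mm high, about 40 g; origin at the centre of its underside, z up along the can. The wanted one; it starts at the middle place of rack_a, between the cheeks.
- yellow_can: Loose black can with a yellow disc on its lid. Film canister with shut grey snap lid, 34 mm across the lid (top 7 mm), body 31 mm across, 51 mm high, about 40 g; origin at the centre of its underside, z up along the can. A bystander on the other rack, rack_b.
- green_can: Loose black can with a green disc on its lid. Film canister with shut grey snap lid, 34 mm across the lid (top 7 mm), body 31 mm across, 51 mm high, about 40 g; origin at the centre of its underside, z up along the can. A bystander on the other rack, rack_b.
- black_can: Loose black can with a black disc on its lid. Film canister with shut grey snap lid, 34 mm across the lid (top 7 mm), body 31 mm across, 51 mm high, about 40 g; origin at the centre of its underside, z up along the can. A bystander on the other rack, rack_b.
- rack_a: Fixed wooden board 150 x 72 x 8 mm holding the white can; cans stand on its top. Origin under its centre, x along the row, z up. Painted rings mark the places at x = -45, 0, +45 mm. Two upright aluminium cheeks (x -18 to 18, inner faces at y = -22 and 22 mm, top at z = 60 mm) flank the middle place: its can is gripped along x once the end cans are gone; end cans along y.
- rack_b: Fixed wooden rack of the same shape and axes as rack_a; origin under its centre. It holds the yellow, black and green cans, in any order, which stay.
- side_tray: Fixed shallow blue open tray, 150 (x) x 96 (y) mm outside, walls 4 mm thick and 14 mm high, flat floor 4 mm above the worktop; origin under its centre, z up.
- pan (a point): Centre of the top face of the round steel pan (84 mm across) of a fixed grey bench balance, 34 mm above the worktop; z up. The balance's housing is 136 x 94 x 26 mm, its x axis along the 136 mm; its centre lies 18 mm from the pan's centre towards -x; the pan does not move.
Things that resemble listed ones, but are neither listed nor needed, are in the scene too. Leave any purple look-alike of the blue_can alone.

How it is judged:
On the way, in this order (a step that is already met when the one before it is completed fails the run):
1. the red and blue cans stand in the side tray while the white can is still on its rack (x of red_can in the frame of side_tray between -0.07 and 0.07 m and y of red_can in the frame of side_tray between -0.044 and 0.044 m and z of each of red_can, blue_can in the frame of side_tray below 0.009 m and angle between each of red_can, blue_can's own z axis and vertical below 0.1 rad and linear speed of each of red_can, blue_can below 0.02 m/s and x of blue_can in the frame of side_tray between -0.07 and 0.07 m and y of blue_can in the frame of side_tray between -0.044 and 0.044 m and horizontal distance between white_can and rack_a below 0.03 m), for 0.2 s.
2. the white can stands in the middle of the pan while the red and blue cans still stand in the side tray (horizontal distance between white_can and pan below 0.015 m and z of white_can in the frame of pan between -0.004 and 0.004 m and angle between each of white_can, red_can, blue_can's own z axis and vertical below 0.1 rad and linear speed of each of white_can, red_can, blue_can below 0.02 m/s and x of red_can in the frame of side_tray between -0.07 and 0.07 m and y of red_can in the frame of side_tray between -0.044 and 0.044 m and z of each of red_can, blue_can in the frame of side_tray below 0.009 m and x of blue_can in the frame of side_tray between -0.07 and 0.07 m and y of blue_can in the frame of side_tray between -0.044 and 0.044 m), for 0.2 s.
At the end, for the whole second after the job is handed in: The white can stands upright, at rest, within 15 mm of the pan's centre; the red and blue cans stand upright, at rest, each within 12 mm of where it stood at the start; the yellow, black and green cans are within 10 mm of theirs (horizontal distance between white_can and pan below 0.015 m and z of white_can in the frame of pan between -0.004 and 0.004 m and angle between each of white_can, red_can, blue_can's own z axis and vertical below 0.1 rad and linear speed of each of white_can, red_can, blue_can below 0.02 m/s and distance of each of red_can, blue_can from where it was at the start of the episode below 0.012 m and distance of each of yellow_can, black_can, green_can from where it was at the start of the episode below 0.01 m); the robot touches nothing.
It fails at once if a can of the other rack was moved by more than 10 mm (distance of any of yellow_can, black_can, green_can from where it was at the start of the episode above 0.01 m).
It also fails if it takes over 115 s, if anything falls off the work surface, if the arm or the gripper's body presses on something with over 40 N, if the wrist force passes 120 N, or if a joint passes its speed limit or range.

ROBOT

A 7-joint arm with a two-finger parallel gripper is mounted at the origin on the work surface; the furniture and walls round the work are solid. World frame = base frame: x ahead of the robot, y to its left, z up, the work surface at z = 0. Lengths are in m, angles in rad, forces in N, time in s.
With the tool pointing down it reaches from about 0.425 to 0.825 m from the base axis. Payload 3.6 kg.
Tool frame: the origin (TCP) lies at the very end of the fingers, on their centre line; the grasp point (between the pads) lies pinch_z behind it (pinch_z is the distance from the TCP to the grasp point, in m); z points along the fingers, x is the direction in which the jaws open and shut, and the axes are right-handed (so a half turn about z gives the same grasp; the last joint's range is limited). The gripper opens to 85 mm and grips with 20 to 120 N. Pads are 22 mm wide; open, the fingers measure 114 mm over their backs; the gripper's body (76 mm by 85 mm) begins 54 mm behind the grasp point. The pads swing forward as they close: fully open they stand 13 mm farther back than shut.
Start: joints at [-1.202, 0.615, -0.013, 1.423, 0.008, 1.103, -0.04], TCP at [0.251, 0.6, 0.231] pointing down, gripper open.
Joint ranges: [-3.12, 3.12], [-0.3, 2.06], [-1.34, 1.32], [0.26, 2.42], [-1.36, 4.5], [0.01, 1.98], [-2.84, 2.84]. Speed limits (rad/s): [2.79, 2.79, 3.14, 3.14, 3.14, 3.14, 3.14].

INTERFACE

Orientations are given as a unit quaternion [x, y, z, w].
In Python, from cell import * gives the robot as it stands. The module is installed in compiled form; this text tells all that it offers. Calls block until the motion is done:
- movep(position, orientation): joint-space move of the TCP to a pose.
- move_straight(position, attitude=None, max_speed=0.15, until_force=None): straight line of the TCP; attitude=None keeps the orientation; max_speed is the mean speed in m/s. With until_force (N) it stops when the force on the tool has changed by that much, and returns True; else False.
- move_joints(angles): joint-space move.
- ungrasp() and grab(grasp_force=None): open the fingers fully, or close them until they stop; grasp_force is the grip in N (None keeps the last).
- hold(seconds).
- inverse_kinematics(position, orientation): joint angles nearest the present ones, or None.
- get_obs(): the state.
- camera(name): name is "scene" or "top" or "wrist"; returns a dict with "frame" (420x560x3 uint8, red, green, blue), "K" (3x3 intrinsics, pixels), "origin" and "rotation" of the camera in the world; the wrist camera has in their place "tool_from_camera" (4x4, takes a point from camera to tool coordinates, whose origin is the TCP and whose axes are the tool frame's). Camera axes: x right, y down, z forward; pixel columns grow to the right and rows downward; lengths in m; the calibration is good to about 2 mm. A picture is of the moment at which its call begins: read the wrist's pose just before it. There is no depth.
A pose or a line that the arm cannot do raises Unreachable and nothing moves.
- sign_off(): hands the job in, once; it reports no verdict.
The state is a dict: "clock": time; "joint_positions": joint angles; "qd": joint speeds; "joint_torque": joint torques, N m; "tcp_pos": TCP position; "tool_rot": TCP orientation; "force": force on the tool from outside, world axes, zero at the start; "ft_torque": the same for the moment, N m; "finger_gap": finger opening in m.
Only numpy, scipy, OpenCV 4.12 (cv2) and the standard library are available. Lean on these libraries where they do the work, as an engineer would, in place of code of your own. Each camera call takes 0.05 s, during which the arm holds its last target.

## Working session

There is one attempt and no reset: what is moved stays moved. The work goes in short steps, each a Python script; the robot and the scene stay as the last script left them, time stands still between calls to the robot, and variables do not carry over. Pictures are saved under pics/ and viewed, and the job is handed in when it is done.

```bash
mkdir -p pics; python3 - <<'E'
from cell import *
import cv2
for n in ["scene","top"]:
    c=camera(n); cv2.imwrite(f"pics/{n}0.png",c["frame"][:,:,::-1]); print(n,c["K"].tolist(),c["origin"],c["rotation"])
o=get_obs(); print(o)
E
```

```text
scene [[419.19192410247035, 0.0, 279.36988974724824], [0.0, 419.19192410247035, 208.60047751728047], [0.0, 0.0, 1.0]] [-0.21613638  0.48647468  0.67438531] [-0.44315783  0.76830262 -0.40236188  0.22677551]
top [[433.51283727336516, 0.0, 287.07810103257543], [0.0, 433.51283727336516, 213.6735426424105], [0.0, 0.0, 1.0]] [0.43712741 0.04204971 1.12087719] [ 0.71027827 -0.70302913  0.02656414 -0.02343422]
{'clock': 0.1, 'joint_positions': array([-1.20149228,  0.61581773, -0.0126071 ,  1.42476816,  0.00808229,
        1.10341518, -0.04038577]), 'qd': array([ 6.33061912e-04,  2.08895704e-04,  8.10649302e-05, -4.51761036e-03,
        1.25440280e-03, -2.30964617e-03,  5.47302755e-04]), 'joint_torque': array([ 9.89652181e-04, -4.70385468e+01,  2.60117389e-01, -1.71571112e+01,
        1.00907322e-02,  5.83740533e-03, -7.52820654e-06]), 'tcp_pos': array([0.25032599, 0.59910056, 0.23024734]), 'tool_rot': array([ 8.32312742e-01,  5.54305069e-01, -9.75993620e-04,  6.62029142e-04]), 'force': array([ 0.13887023, -0.52874504,  0.06326078]), 'ft_torque': array([-0.00290793, -0.03203772,  0.02856898]), 'finger_gap': 0.085552304934982}
```

View pics/top0.png

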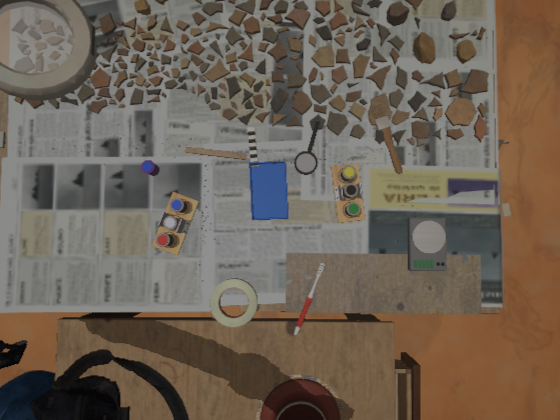

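View pics/scene0.png

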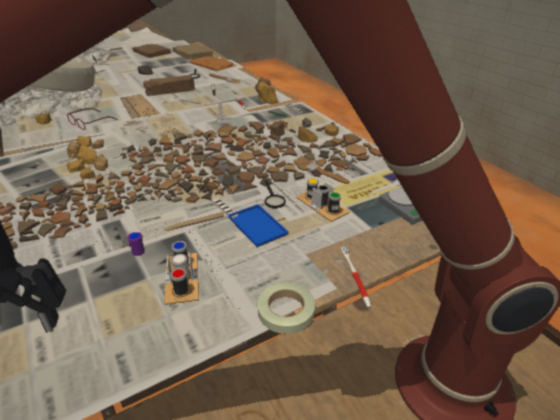

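```bash
cat > h.py <<'E'
from cell import *
import numpy as np, cv2
from scipy.spatial.transform import Rotation as R
def ray(c,uv,z):
    Rm=R.from_quat(c["rotation"]).as_matrix(); d=Rm@np.linalg.solve(c["K"],[uv[0],uv[1],1.]); o=np.array(c["origin"])
    return o+d*(z-o[2])/d[2]
def blob(f,mask,box):
    m=np.zeros(mask.shape,bool);x0,y0,x1,y1=box;m[y0:y1,x0:x1]=mask[y0:y1,x0:x1]
    v,u=np.nonzero(m); return np.array([u.mean(),v.mean()]),len(u)
def quat(yaw):  # tool down, tool x at angle yaw in world
    x=np.array([np.cos(yaw),np.sin(yaw),0]);z=np.array([0,0,-1.]);y=np.cross(z,x)
    return R.from_matrix(np.c_[x,y,z]).as_quat()
E
python3 - <<'E'
from h import *
c=camera("top");f=c["frame"]; h=cv2.cvtColor(f,cv2.COLOR_RGB2HSV);H,S,V=[h[...,i].astype(int) for i in range(3)]
for n,m,b,z in [("red",((H<8)|(H>172))&(S>150),(150,228,178,252),.059),("blue",(H>105)&(H<130)&(S>130),(165,192,190,214),.059),
 ("tray",(H>100)&(H<125)&(S>130),(240,150,300,230),.010),
 ("yellow",(H>22)&(H<35)&(S>150),(335,160,362,182),.059),("green",(H>45)&(H<85)&(S>100),(340,198,366,220),.059)]:
    p,k=blob(f,m,b);print(n,p,k,ray(c,p,z))
    if n=="tray":
        mm=np.zeros(m.shape,np.uint8);mm[150:230,240:300]=m[150:230,240:300]*255
        cs=max(cv2.findContours(mm,0,2)[0],key=cv2.contourArea);r=cv2.minAreaRect(cs);bp=cv2.boxPoints(r);print(r,[ray(c,q,.014) for q in bp])
cr=lambda x0,y0,x1,y1,s:cv2.resize(f[y0:y1,x0:x1,::-1],None,fx=s,fy=s,interpolation=cv2.INTER_CUBIC)
cv2.imwrite("pics/a.png",np.hstack([cr(140,180,210,260,5),cr(400,205,460,285,5)]))
E
```

```text
red [162.14925373 239.67164179] 67 [0.44555451 0.34213342 0.059     ]
blue [176.2 204.5] 70 [0.53212406 0.31029265 0.059     ]
tray [268.51207491 190.5653031 ] 2029 [0.57507171 0.08599352 0.01      ]
((268.2257385253906, 190.0137176513672), (57.378326416015625, 36.20477294921875), 87.1375961303711) [array([0.6475076 , 0.13787236, 0.014     ]), array([0.65325362, 0.04462693, 0.014     ]), array([0.50509555, 0.03574895, 0.014     ]), array([0.49950598, 0.1281318 , 0.014     ])]
yellow [348.68333333 171.78333333] 60 [ 0.61786659 -0.11364559  0.059     ]
green [353.16666667 208.18181818] 66 [ 0.52761175 -0.12468399  0.059     ]
```

View pics/a.png

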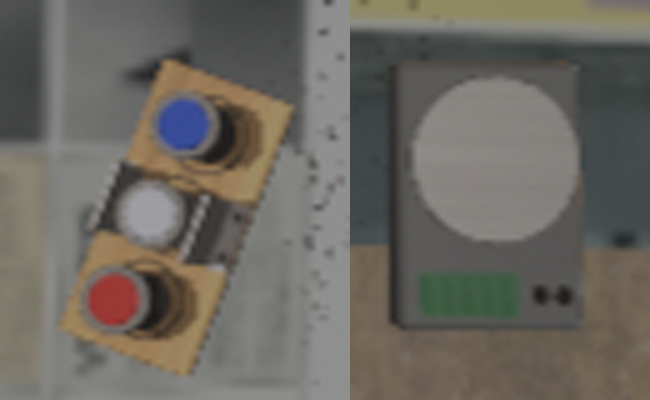

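```bash
cat >> h.py <<'E'
ROW=np.arctan2(-.0318,.0866)
E
python3 - <<'E'
from h import *
import cell; print([n for n in dir(cell) if not n.startswith('_')]); print(getattr(cell,'pinch_z',None))
c=camera("top"); print("pan",ray(c,(429,236.2),.034),"mid",ray(c,(170,222.3),.059))
o=get_obs(); print("yaw now",R.from_quat(o["tool_rot"]).as_matrix()[:,0])
pan=ray(c,(429,236.2),.034)
for nm,p,yaw in [("red",[.4456,.342],ROW+np.pi/2),("blue",[.532,.310],ROW+np.pi/2),("white",[.489,.326],ROW),("tray",[.58,.09],np.pi/2+.06),("tray",[.58,.09],.06),("pan",pan[:2],0),("pan",pan[:2],np.pi/2)]:
  for k in (0,np.pi):
    for z in (.2,.04):
      q=inverse_kinematics([*p,z],quat(yaw+k)); print(nm,k>0,z,None if q is None else np.round(q,2))
E
```

```text
['Unreachable', 'camera', 'get_obs', 'grab', 'hold', 'inverse_kinematics', 'move_joints', 'move_straight', 'movep', 'pinch_z', 'sign_off', 'ungrasp']
0.0187
pan [ 0.46122086 -0.31889395  0.034     ] mid [0.48820779 0.32422588 0.059     ]
yaw now [ 0.38546216  0.92272213 -0.00167333]
red False 0.2 [-0.68  0.51 -0.02  1.73  0.01  0.91  0.52]
red False 0.04 [-0.67  0.73 -0.03  1.86  0.04  0.55  0.49]
red True 0.2 [-1.18  0.62  0.8   1.74 -0.52  1.   -2.11]
red True 0.04 [-1.08  0.83  0.63  1.88 -0.75  0.69 -1.92]
blue False 0.2 [-0.56  0.59 -0.01  1.57  0.01  0.98  0.65]
blue False 0.04 [-0.55  0.79 -0.03  1.7   0.03  0.65  0.63]
blue True 0.2 [-1.01  0.7   0.79  1.59 -0.55  1.09 -1.99]
blue True 0.04 [-0.93  0.89  0.65  1.72 -0.72  0.79 -1.85]
white False 0.2 [-0.85  0.57  0.37  1.66 -0.24  0.96 -0.75]
white False 0.04 [-0.77  0.77  0.24  1.79 -0.29  0.61 -0.71]
white True 0.2 [-0.36  0.58 -0.42  1.64  0.27  0.98  1.91]
white True 0.04 [-0.4   0.79 -0.37  1.78  0.44  0.66  1.77]
tray False 0.2 [-0.18  0.55 -0.02  1.65  0.01  0.94  1.43]
tray False 0.04 [-0.14  0.76 -0.09  1.79  0.11  0.6   1.34]
tray True 0.2 [-0.61  0.63  0.69  1.67 -0.46  1.01 -1.27]
tray True 0.04 [-0.53  0.83  0.57  1.8  -0.66  0.71 -1.1 ]
tray False 0.2 [-0.42  0.57  0.36  1.66 -0.23  0.95  0.09]
tray False 0.04 [-0.35  0.77  0.25  1.8  -0.31  0.61  0.15]
tray True 0.2 [ 0.1   0.59 -0.48  1.65  0.31  0.99  2.73]
tray True 0.04 [ 0.1   0.81 -0.49  1.78  0.56  0.69  2.51]
pan False 0.2 [ 0.06  0.63  0.83  1.74 -0.54  1.01  1.09]
pan False 0.04 [ 0.41  0.75  0.24  1.87 -0.31  0.56  0.86]
pan True 0.2 [-0.07  0.76  1.13  1.75 -0.76  1.14 -1.84]
pan True 0.04 [-0.04  1.06  1.13  1.88 -1.15  1.04 -1.53]
pan False 0.2 [ 0.24  0.55  0.52  1.74 -0.33  0.94  2.46]
pan False 0.04 [ 0.63  0.73 -0.11  1.86  0.14  0.55  2.01]
pan True 0.2 [ 0.04  0.65  0.88  1.75 -0.58  1.03 -0.44]
pan True 0.04 [ 0.35  0.76  0.35  1.87 -0.44  0.58 -0.59]
```

```bash
python3 - <<'E'
from h import *
import json
movep([.489,.326,.20],quat(ROW+np.pi/2)); hold(.3)
o=get_obs(); c=camera("wrist"); cv2.imwrite("pics/w1.png",c["frame"][:,:,::-1]); 
np.savez("w1.npz",f=c["frame"],K=c["K"],T=c["tool_from_camera"],p=o["tcp_pos"],q=o["tool_rot"]); print(o["clock"],o["tcp_pos"],c["tool_from_camera"])
E
```

```text
1.8667 [0.48854195 0.32687578 0.19998984] [[ 9.99999551e-01 -7.98958224e-04  5.08917040e-04  6.19274935e-04]
 [ 6.21700375e-04  9.58892450e-01  2.83769065e-01 -7.24205372e-02]
 [-7.14716336e-04 -2.83768622e-01  9.58892517e-01 -1.42168713e-01]
 [ 0.00000000e+00  0.00000000e+00  0.00000000e+00  1.00000000e+00]]
```

View pics/w1.png

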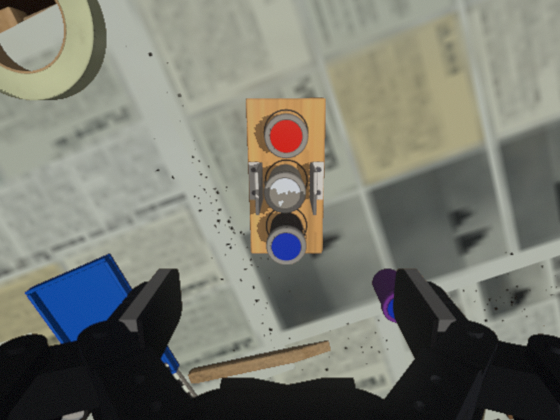

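The wrist view shows the red disc at about (286,136), white at (286,187), blue at (287,246), the rack nearly parallel to the image columns, and the purple look-alike at (393,300).

```bash
python3 - <<'E'
from h import *
d=np.load("w1.npz");f=d["f"];h=cv2.cvtColor(f,cv2.COLOR_RGB2HSV);H,S,V=[h[...,i].astype(int) for i in range(3)]
Rt=R.from_quat(d["q"]).as_matrix()
def wr(uv,z):
    T=d["T"];o=d["p"]+Rt@T[:3,3];v=Rt@T[:3,:3]@np.linalg.solve(d["K"],[*uv,1.]);return o+v*(z-o[2])/v[2]
P={}
for n,m,b in [("red",((H<8)|(H>172))&(S>150),(260,110,312,160)),("blue",(H>105)&(H<130)&(S>130),(262,222,312,270)),("white",(S<30)&(V>185),(268,170,306,206))]:
    p,k=blob(f,m,b);P[n]=wr(p,.059);print(n,p,k,P[n])
v=P["blue"]-P["red"];print(np.linalg.norm(v),np.degrees(np.arctan2(v[1],v[0])),np.degrees(ROW),(P["blue"]+P["red"])/2)
for uv in [(247,98),(325,98),(250,253),(323,253)]: print(wr(uv,.008))
E
```

```text
red [285.65408039 135.87941535] 821 [0.44464242 0.34257216 0.059     ]
blue [285.81260097 246.2358643 ] 619 [0.53083924 0.31104144 0.059     ]
white [284.85069444 186.32986111] 288 [0.48190537 0.32819174 0.059     ]
0.09178277734947646 -20.09247553258671 -20.163514936928276 [0.48774083 0.3268068  0.059     ]
[0.40616994 0.3200752  0.008     ]
[0.42991871 0.38494345 0.008     ]
[0.54516595 0.26739546 0.008     ]
[0.57035162 0.33610083 0.008     ]
```

```bash
cat >> h.py <<'E'
YE=ROW+np.pi/2; RED=np.array([.4451,.3423]);BLUE=np.array([.5315,.3107]);WHITE=np.array([.488,.326])
TY=.06;TC=np.array([.576,.0865]);tx=np.array([np.cos(TY),np.sin(TY)])
TR=TC-.036*tx;TB=TC+.036*tx;PAN=np.array([.4612,-.3189])
def rep(s):
    o=get_obs();print(s,round(o["clock"],1),np.round(o["tcp_pos"],4),"F",np.round(o["force"],1),"gap",round(o["finger_gap"],4))
def pick(p,yaw,z,hz=.14,F=25):
    movep([*p,hz],quat(yaw)); move_straight([*p,z],max_speed=.12); rep("at"); grab(F); rep("grab"); move_straight([*p,hz],max_speed=.12); rep("up")
def place(p,yaw,z,hz=.14):
    movep([*p,hz],quat(yaw)); move_straight([*p,z+.012],max_speed=.12)
    move_straight([*p,z],max_speed=.04,until_force=6); rep("down"); ungrasp(); hold(.2); rep("open"); move_straight([*p,hz],max_speed=.12)
def snap(n,cam="wrist"):
    c=camera(cam);cv2.imwrite(f"pics/{n}.png",c["frame"][:,:,::-1]);return c
E
python3 - <<'E'
from h import *
pick(RED,YE,.020); snap("g1")
E
```

```text
at 3.5 [0.4457 0.3427 0.0208] F [-0.5 -0.1 -1. ] gap 0.0851
grab 4.0 [0.4453 0.3424 0.0203] F [-0.4 -0.2  2. ] gap 0.0335
up 5.2 [0.4445 0.3419 0.1392] F [-0.3  0.1 -0.3] gap 0.033
```

View pics/g1.png

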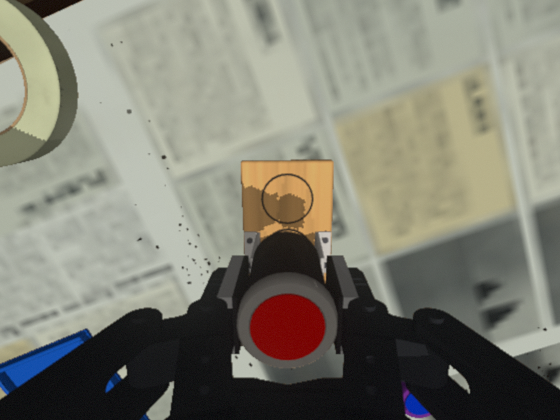

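The red can is held centred between the pads, lid at (288,327), upright; the bare ring is at (287,198).

```bash
python3 - <<'E'
from h import *
place(TR,TY+np.pi/2,.016); snap("p1"); snap("p1t","top")
E
```

```text
down 7.7 [0.5405 0.0837 0.016 ] F [ 0.4 -0.5  2.3] gap 0.0333
open 8.5 [0.5397 0.0841 0.0156] F [1.1 0.2 0.5] gap 0.0854
```

View pics/p1.png

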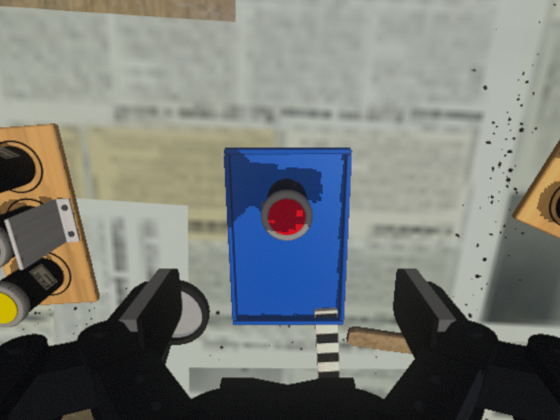

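Red stands upright in the tray (lid at (287,214)); a striped strip pokes about 6 mm over the tray's far end at (327,312), so I'll put blue slightly inward.

```bash
sed -i 's/TB=TC+.036/TB=TC+.030/' h.py; python3 - <<'E'
from h import *
pick(BLUE,YE,.020); place(TB,TY+np.pi/2,.016); snap("p2")
E
```

```text
at 11.8 [0.5322 0.311  0.0209] F [0.  0.6 0.7] gap 0.0853
grab 12.3 [0.5317 0.3108 0.0204] F [ 0.1 -0.7  2.8] gap 0.0328
up 13.5 [0.5309 0.3103 0.139 ] F [-0.2  0.1 -0.7] gap 0.0328
down 15.9 [0.6063 0.0876 0.016 ] F [ 0.  -0.6  3.6] gap 0.0331
open 16.6 [0.6055 0.088  0.0155] F [ 1.   0.5 -0.4] gap 0.0853
```

View pics/p2.png

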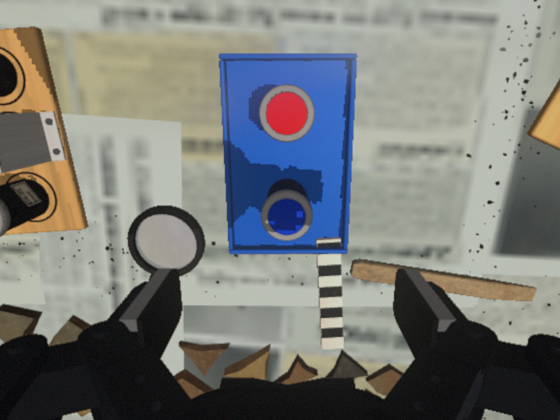

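Both cans stand in the tray (red at (287,113), blue at (287,215)). Next a look above the white can.

```bash
python3 - <<'E'
from h import *
movep([*WHITE,.18],quat(ROW)); hold(.2); o=get_obs();c=snap("w2"); rep("hover")
np.savez("w2.npz",f=c["frame"],K=c["K"],T=c["tool_from_camera"],p=o["tcp_pos"],q=o["tool_rot"])
E
```

```text
hover 19.9 [0.4883 0.3256 0.18  ] F [ 0.6 -0.3  0.2] gap 0.0852
```

View pics/w2.png

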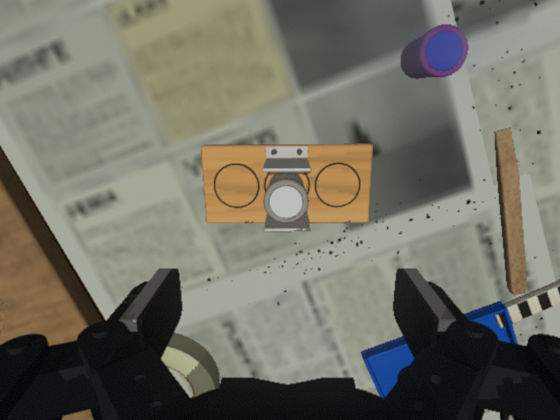

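```bash
python3 - <<'E'
from h import *
d=np.load("w2.npz");Rt=R.from_quat(d["q"]).as_matrix()
def wr(uv,z):
    T=d["T"];o=d["p"]+Rt@T[:3,3];v=Rt@T[:3,:3]@np.linalg.solve(d["K"],[*uv,1.]);return o+v*(z-o[2])/v[2]
for n,uv,z in [("lid",(286,202),.059),("ring",(236,185),.008),("ring",(338,184),.008)]: print(n,wr(uv,z))
pick(WHITE,ROW,.020,hz=.16)
movep([*PAN,.2],quat(np.pi/2+np.pi)); rep("pan"); o=get_obs(); c=snap("w3")
np.savez("w3.npz",f=c["frame"],K=c["K"],T=c["tool_from_camera"],p=o["tcp_pos"],q=o["tool_rot"])
E
```

```text
lid [0.48716314 0.32556582 0.059     ]
ring [0.44578358 0.34247998 0.008     ]
ring [0.53128576 0.311903   0.008     ]
at 21.4 [0.4886 0.3263 0.0208] F [-0.3 -0.1  0.5] gap 0.0854
grab 22.0 [0.4881 0.3262 0.0203] F [ 0.2 -1.   1.9] gap 0.0329
up 23.3 [0.4874 0.3258 0.1591] F [-0.1 -0.9 -0.7] gap 0.0332
pan 25.6 [ 0.4622 -0.3175  0.1997] F [ 0.3  0.  -0.9] gap 0.0333
```

View pics/w3.png

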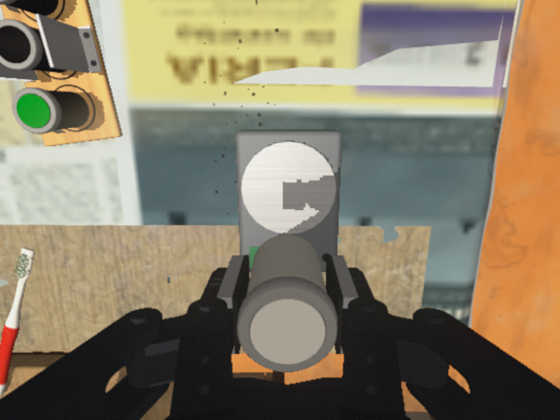

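```bash
python3 - <<'E'
from h import *
d=np.load("w3.npz");Rt=R.from_quat(d["q"]).as_matrix()
def wr(uv,z):
    T=d["T"];o=d["p"]+Rt@T[:3,3];v=Rt@T[:3,:3]@np.linalg.solve(d["K"],[*uv,1.]);return o+v*(z-o[2])/v[2]
p=wr((290.5,187.5),.034);print(p,wr((241,187),.034)-wr((339,187),.034))
t=(p[:2]+PAN)/2; assert np.linalg.norm(p[:2]-PAN)<.008
place(t,1.5*np.pi,.046,hz=.2); snap("w4")
E
```

```text
[ 0.46193501 -0.31936676  0.034     ] [-0.00021403  0.08568359  0.        ]
down 27.6 [ 0.4618 -0.3185  0.0459] F [0.  0.7 4.4] gap 0.0332
open 28.4 [ 0.4615 -0.3183  0.0455] F [ 0.3  0.3 -0.8] gap 0.0855
```

View pics/w4.png

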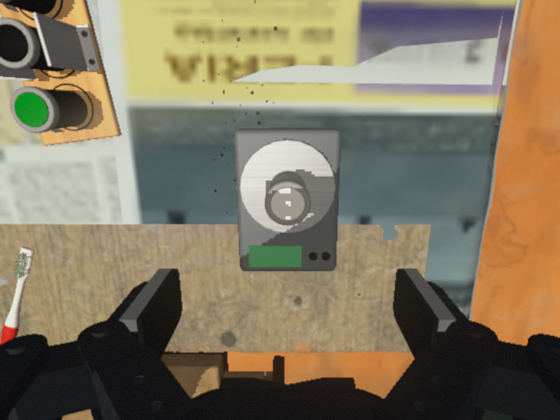

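The white can stands upright mid-pan (lid (288,203) above pan centre (289,187), as the parallax should show). Now returning the two cans.

```bash
python3 - <<'E'
from h import *
movep([*TB,.2],quat(TY+np.pi/2))
pick(TB,TY+np.pi/2,.016); place(BLUE,YE,.020)
pick(TR,TY+np.pi/2,.016); place(RED,YE,.020,hz=.14)
movep([*WHITE,.2],quat(YE)); hold(.3); o=get_obs();c=snap("w5")
h=cv2.cvtColor(c["frame"],cv2.COLOR_RGB2HSV);H,S,V=[h[...,i].astype(int) for i in range(3)]
Rt=R.from_quat(o["tool_rot"]).as_matrix();T=c["tool_from_camera"]
def wr(uv,z):
    q=o["tcp_pos"]+Rt@T[:3,3];v=Rt@T[:3,:3]@np.linalg.solve(c["K"],[*uv,1.]);return q+v*(z-q[2])/v[2]
for n,m,b in [("red",((H<8)|(H>172))&(S>150),(260,110,312,160)),("blue",(H>105)&(H<130)&(S>130),(262,222,312,270))]:
    p,k=blob(h,m,b);print(n,p,k,wr(p,.059))
E
```

```text
at 33.0 [0.6067 0.0886 0.0169] F [ 0.3  0.1 -0.5] gap 0.0857
grab 33.5 [0.6062 0.0883 0.0164] F [-0.3 -0.6  2.5] gap 0.0331
up 34.7 [0.6053 0.088  0.139 ] F [ 0.1 -0.6 -0.9] gap 0.0332
down 37.0 [0.5315 0.3102 0.0199] F [ 0.  -1.   2.6] gap 0.0334
open 37.8 [0.5311 0.3101 0.0194] F [-0.2  0.5 -0.7] gap 0.0855
at 41.0 [0.5406 0.0846 0.0167] F [ 0.6 -0.6 -0.3] gap 0.0853
grab 41.6 [0.5404 0.0843 0.0164] F [-0.2 -0.2  2.5] gap 0.0334
up 42.8 [0.5394 0.0841 0.1392] F [-1.3  0.1 -0.8] gap 0.0332
down 45.2 [0.4451 0.3419 0.0199] F [-0.5  0.1  3.3] gap 0.0333
open 46.0 [0.4449 0.3417 0.0195] F [-0.5  0.8  0.3] gap 0.0855
red [288.18148599 138.63824604] 821 [0.44505136 0.3428293  0.059     ]
blue [287.86195827 249.13483146] 623 [0.53131767 0.31105451 0.059     ]
```

View pics/w5.png

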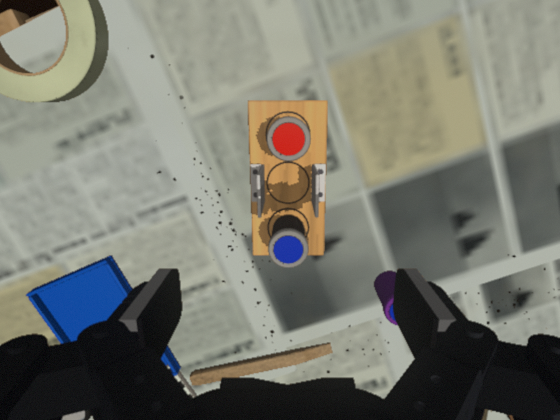

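Red (288,139) and blue (288,249) are back within about 0.7 mm of their first measured places. A last overhead check, then I hand in.

```bash
python3 - <<'E'
from h import *
f=snap("t9","top")["frame"];h=cv2.cvtColor(f,cv2.COLOR_RGB2HSV);H,S,V=[h[...,i].astype(int) for i in range(3)]
for n,m,b in [("yellow",(H>22)&(H<35)&(S>150),(335,160,362,182)),("green",(H>45)&(H<85)&(S>100),(340,198,366,220))]: print(n,blob(f,m,b))
E
```

```text
yellow (array([348.71929825, 171.85964912]), 57)
green (array([353.21538462, 208.23076923]), 65)
```

View pics/t9.png

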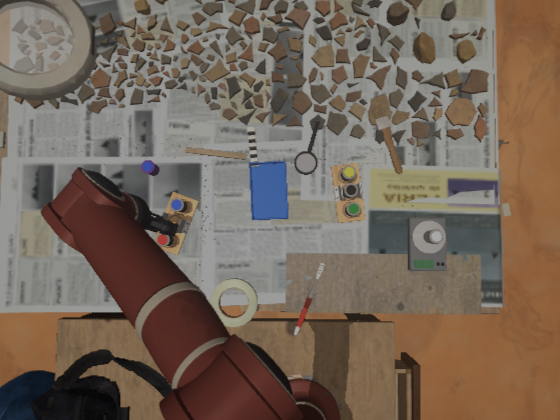

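Yellow (348.7,171.9) and green (353.2,208.2) are unmoved, and the white can's lid at about (434,237) fits a can standing at the pan's centre.

```bash
python3 -c "
from cell import *
sign_off(); print(get_obs()['clock'])"
```

```text
the job is handed in; nothing more can be done
the job is handed in; nothing more can be done
```

The job is done and handed in; the system reports no verdict. I stood the red and blue cans in the blue tray, then the white can on the pan. After that I put red and blue back in the same poses I had picked them from. The clock was at about 47 s of the 115 s allowed.

- **Red and blue cans:** the last wrist image put both upright and within about 0.7 mm of where I first measured them. The limit is 12 mm.
- **White can:** it stands upright on the pan. I set it down within about 1 mm of the pan centre I measured; after that I checked it only by eye in the pictures.
- **Other rack:** the yellow and green discs had moved by less than 0.1 pixel in the overhead picture. I checked the black can only by eye, and it looked unmoved.
- **Forces and contact:** the readings I took stayed under 5 N. The gripper was open and clear of everything at hand-in.

No check failed. Only my first reading of the white can's position was off, by about 6 mm, because the colour mask caught part of the lid. I discarded it, and a second look agreed with the other measurements to within about 1.5 mm.

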